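Clamp the block and index the slide

ROBOT

A 7-joint arm with a two-finger parallel gripper is mounted at the origin on a cart in front of the work surface, level with it; the furniture and walls round the work are solid. World frame = base frame: x ahead of the robot, y to its left, z up, the work surface at z = 0. Lengths are in m, angles in degrees, forces in N, time in s.
With the tool pointing down it reaches from about 0.425 to 0.95 m from the base axis. Payload 4.7 kg.
Tool frame: the origin (TCP) lies at the very end of the fingers, on their centre line; the grasp point (between the pads) lies 19 mm behind it; z points along the fingers, y is the direction in which the jaws open and shut (so a half turn about z gives the same grasp; the last joint's range is limited). The gripper opens to 87 mm and grips with 3 to 60 N. Pads are 19 mm wide; open, the fingers measure 117 mm over their backs; the gripper's body (75 mm by 190 mm) begins 51 mm behind the grasp point.
Start: joints at [-76.37, 26.849, -2.785, 87.806, 1.381, 65.374, -4.715], TCP at [0.178, 0.651, 0.223] pointing down, gripper open.
Joint ranges: [-148.3, 148.3], [-19.14, 114.17], [-79.39, 73.82], [5.75, 140.21], [-59.74, 239.74], [12.07, 113.84], [-152.46, 152.46]. Speed limits (degrees/s): [147.25, 147.25, 180, 180, 180, 180, 180].

INTERFACE

Orientations are given as a 3x3 rotation matrix whose columns are the frame's x, y, z axes.
In Python, from plant import bot gives the robot as it stands.
- The arm moves only by the tool servo_tool, never from a script. Its argument "motion" is a list of rows, each a list of 2 entries, a list of its own where there are three numbers: the shift along the tool's x, y, z in cm, then the turn about the tool's z in rad. In form: [[[dx, dy, dz], yaw], ...]. A call has 1 to 10 rows; each row shifts and turns the commanded pose from where the row before left it, along the tool's axes as they then stand; what a row does not reach is not made up. A row lasts 1/12 s, in which the tool goes at most 41.7 mm and 7.16 degrees, less where a joint would pass 70% of its speed; a pose out of reach is approached as far as the arm can. A call is refused whole if a number of a shift passes 4.17 or a number of a turn 0.125, either way. A call with a gripper value outside its range is refused whole. "claw" is the closure, from -1 (fully open) to 1 (shut), set as the call begins (left out, the last holds). The fingers move at their own pace and stop on an object; "squeeze" is the grip in N (left out, the last holds). Time passes only in rows, so rows that do not move let the fingers close. It gives the time, the measured TCP pose, the force and the opening at its end, in the units of the state.
- bot.sense(): the state, without advancing time (a new reading comes with each control period).
- bot.read_camera(name): name is "scene" or "top" or "wrist"; returns the picture (384x512x3 uint8, red, green, blue); there is no depth.
- bot.camera_params(name): a dict with "intrinsics" (3x3 intrinsics, pixels), "R" (3x3) and "t" (3): a world point X has camera coordinates R X + t; the wrist camera has in their place "hand_eye" (4x4, takes a point from camera to tool coordinates, whose origin is the TCP and whose axes are the flange's). Camera axes: x right, y down, z forward; pixel columns grow to the right and rows downward; lengths in m; the calibration is good to about 2 mm. The wrist camera is an equidistant fisheye: a pixel r from the principal point sees the ray r / f radians off the axis. A picture is of the moment at which its call begins: read the wrist's pose just before it. camera_params takes no time and is no camera call.
- bot.close_job(): hands the job in, once; it reports no verdict.
The state is a dict: "t": time; "q": joint angles; "joint_vel": joint speeds; "tau": joint torques, N m; "tcp_pos": TCP position; "orientation": TCP orientation; "ft_force": force on the tool from outside, world axes, zero at the start; "moment": the same for the moment, N m; "gripper_width": opening from 0.0 (shut) to 1.0 (fully open).
Only numpy, scipy, OpenCV 4.12 (cv2) and the standard library are available. Lean on these libraries where they do the work, as an engineer would, in place of code of your own. Each camera call takes 0.05 s, during which the arm holds its last target.

TASK

Ready the small slide fixture for drilling: swing the hinged steel strap down over the block on the carriage until it rests in its forked catch, then take the carriage by its upright handle and slide it towards the clip with the two pins until the spring ball clicks home between the pins, without running on past them. Finish while still holding the handle between the fingers with the carriage seated in that notch, strap down, and leave the other things on the bench where they lie.

Things in the scene. Friction and masses are not known exactly. Their poses are not given: they have to be found in the camera images.
- fixture: Slide fixture fixed to the bench: aluminium base plate 130 x 340 x 12 mm, two round rods with an end block 34 mm high at each end. Origin on the bench top below the mid-point of the rods; its y axis runs along the rods (the sliding direction), its x axis points to the rear (the side with the clips), z up. It can stand turned by up to 0.3 rad.
- carriage (a joint): Position of the carriage along the fixture's y axis (m): 0 at mid-rod, limits -0.125 and +0.125. It is an aluminium plate 135 x 72 mm, top 46 mm above the bench, carrying block, strap, catch and handle. It slides with 1 to 2 N of friction and stays where left. Let go within 4 mm of the notch it centres itself there; leaving the notch takes about 7 N.
- handle: Upright black grip on the front of the carriage, to be held when sliding: 22 mm along the fixture's x, 16 mm along its y (pinch it across these 16 mm), 46 mm tall. Origin at the centre of its foot on the carriage plate (46 mm above the bench), 78 mm in front of the rod centre line; axes parallel to the fixture's. The catch stands 43 mm behind it, the closed strap's end 36 mm behind it.
- handle_grip (a point): Point inside the handle to grasp, 26 mm above its foot (72 mm above the bench).
- strap (a joint): Angle of the hold-down strap (rad): 0 is closed, level over the block and resting in the forked catch; it opens upward to 1.7 (a little past upright) and starts well open. The stiff hinge (0.05 N m) keeps it at any angle; 1 N at its end moves it. It is closed by moving its end from the rear to the front (towards the handle) and down in an arc.
- strap_hinge (a point): Hinge axis of the strap (parallel to the fixture's y), on the rear of the carriage, 30 mm behind the rod centre line and 80 mm above the bench.
- strap_tip (a point): On the strap's middle line, 68 mm from the hinge axis. The strap is a flat steel bar 18 mm wide (along the fixture's y), 5 mm thick, ending 4 mm further on. Closed, this point is 80 mm above the bench and 38 mm in front of the rod centre line, the top face 81.5 mm; the catch prongs are 12 to 18 mm to either side of the middle line, 27 to 35 mm in front of the rod centre line, tops at 84 mm.
- nose (a point): Point on the carriage that must come to the notch: 66 mm behind the rod centre line, 46 mm above the bench, in line with the spring ball (10 mm) in the round barrel on the rear of the carriage. The carriage is at the notch when this point has the same position along the fixture's y axis as index_clip.
- index_clip: Dark steel clip 40 mm long on the rear edge of the base, with TWO upright round pins (8 mm thick, 13 mm between centres), 85 to 110 mm from mid-rod, left or right. Origin midway between the pins, 12 mm above the bench; axes as the fixture's. The notch is the gap between the pins: the ball meets the first pin 13 mm before it (5 to 9 N to ride over), crests 6.5 mm before, then pulls the carriage in.
- stop_clip: The like clip at the other end, with ONE plain square block on top in place of pins: only an end stop, not wanted. Origin as for the index clip.
- pliers_mid (a point): Bystander: pliers with red handles, 180 mm long, lying in front of the fixture; the point is at their middle, 7 mm above the bench.
- tape_mid (a point): Bystander: pocket tape measure, 37 x 84 x 63 mm; the point is at its middle.
- bolt_mid (a point): Bystander: hex bolt 52 mm long, lying; the point is at its middle.

How it is judged (in metres and radians):
On the way, in this order (a step that is already met when the one before it is completed fails the run):
1. the strap is down in its catch (value of joint strap below 0.06 rad), for 0.2 s.
2. the carriage is seated at the notch between the two pins (y of nose in the frame of index_clip between -0.0025 and 0.0025 m), for 0.2 s.
At the end, for the whole second after the job is handed in: The strap is closed (within 0.06 rad), the carriage is at rest within 2.5 mm of the centre of the notch between the two pins, and the fingers still hold the handle (at least 2 N on it, grasp point within 35 mm of the handle's grip point) (all of step 2 and value of joint strap below 0.06 rad and velocity of joint carriage between -0.005 and 0.005 m/s and contact force between the fingers and handle above 2 N and distance between the grasp point and handle_grip below 0.035 m); the arm keeps its last pose, push and grip.
It fails at once if the carriage ran more than 12 mm past the notch ((y of index_clip in the frame of fixture above 0 m and y of nose in the frame of index_clip above 0.012 m) or (y of index_clip in the frame of fixture below 0 m and y of nose in the frame of index_clip below -0.012 m)).
It fails at once if a bystander was moved more than 25 mm (distance of any of pliers_mid, tape_mid, bolt_mid from where it was at the start of the episode above 0.025 m).
It also fails if it takes over 72 s, if anything falls off the work surface, if the arm or the gripper's body presses on something with over 40 N, if the wrist force passes 120 N, or if a joint passes its speed limit or range.

## Working session

There is one attempt and no reset: what is moved stays moved. The work goes in short steps, Python scripts to look and compute and a tool call to move; the robot and the scene stay as the last step left them, time stands still between calls to the robot, and variables do not carry over. Pictures are saved under pics/ and viewed, and the job is handed in when it is done.

Besides the shell and the picture viewer there is one more tool, called after ">>>" in YAML: its name, and indented under it one key for each argument. servo_tool: Moves the arm, as the interface text tells. Its arguments: {"type":"object","properties":{"motion":{"type":"array","items":{"type":"array"}},"claw":{"type":"number"},"squeeze":{"type":"number"}},"required":["motion"]}

```bash
mkdir -p pics; ls; python3 - <<'E'
from plant import bot
import cv2
for n in ["scene","top","wrist"]:
    s=bot.sense()
    im=bot.read_camera(n); cv2.imwrite(f"pics/{n}0.png",im[:,:,::-1])
    print(n,bot.camera_params(n))
print(bot.sense())
E
```

```text
pics
scene {'intrinsics': array([[378.96525041,   0.        , 252.62933134],
       [  0.        , 378.96525041, 192.50447342],
       [  0.        ,   0.        ,   1.        ]]), 'R': array([[ 0.91685813, -0.39912572,  0.00835587],
       [-0.25417908, -0.5997758 , -0.75872392],
       [ 0.30783788,  0.69351831, -0.65135872]]), 't': array([-0.46639856,  0.20461803,  0.98712029])}
top {'intrinsics': array([[385.50867951,   0.        , 259.11147799],
       [  0.        , 385.50867951, 192.91054925],
       [  0.        ,   0.        ,   1.        ]]), 'R': array([[-0.01914325, -0.99969115,  0.01584735],
       [-0.98385009,  0.01601382, -0.17827666],
       [ 0.17796782, -0.01900422, -0.98385278]]), 't': array([0.01288974, 0.55184857, 0.98359421])}
wrist {'intrinsics': array([[297.31863964,   0.        , 254.59227186],
       [  0.        , 297.31863964, 194.87492964],
       [  0.        ,   0.        ,   1.        ]]), 'hand_eye': array([[ 9.94369059e-04, -9.53125122e-01, -3.02574807e-01,
         8.33504331e-02],
       [ 9.99999471e-01,  8.68045284e-04,  5.51971815e-04,
        
[... 290 characters left out ...]
  65.37308302,  -4.71554186]), 'joint_vel': array([-0.05694143, -0.12664021, -0.02281563, -0.20709348, -0.08238943,
        0.00090814, -0.00703122]), 'tau': array([ 9.52901028e-04, -5.08425486e+01, -8.06455594e-02, -2.36418968e+01,
       -6.13572146e-02,  3.56685254e-02,  1.02072645e-04]), 'tcp_pos': array([0.17778397, 0.65071526, 0.22175184]), 'orientation': array([[-9.64639932e-01,  2.63570994e-01, -3.63875940e-04],
       [ 2.63571245e-01,  9.64638920e-01, -1.39771140e-03],
       [-1.73872893e-05, -1.44419546e-03, -9.99998957e-01]]), 'ft_force': array([-0.36131457, -0.57368543,  0.22905826]), 'moment': array([ 0.01203995,  0.0087795 , -0.00639035]), 'gripper_width': 0.9971612757869691}
```

View pics/scene0.png

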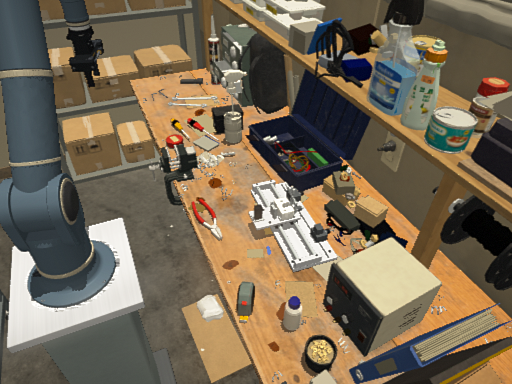

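View pics/top0.png

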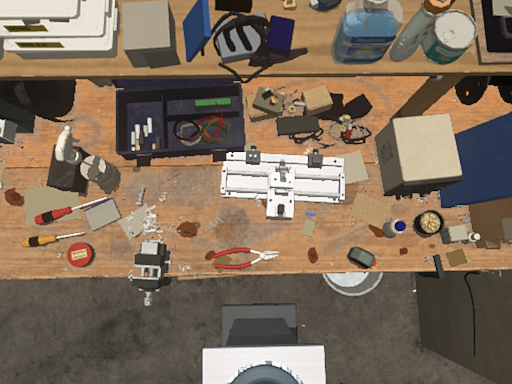

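View pics/wrist0.png

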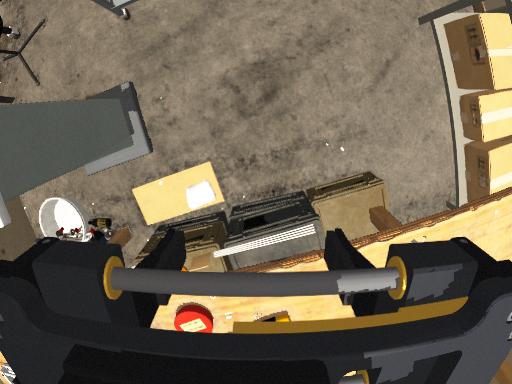

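```bash
python3 - <<'E'
import cv2
a=cv2.imread("pics/top0.png")[130:230,200:370]; cv2.imwrite("pics/top0z.png",cv2.resize(a,None,fx=4.6,fy=4.6,interpolation=cv2.INTER_CUBIC))
a=cv2.imread("pics/scene0.png")[165:280,230:350]; cv2.imwrite("pics/scene0z.png",cv2.resize(a,None,fx=5,fy=5,interpolation=cv2.INTER_CUBIC))
E
```

```text
(no output)
```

View pics/top0z.png

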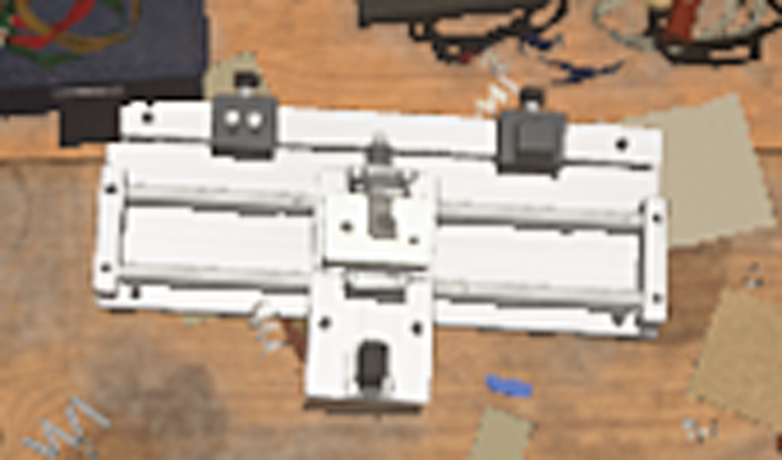

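View pics/scene0z.png

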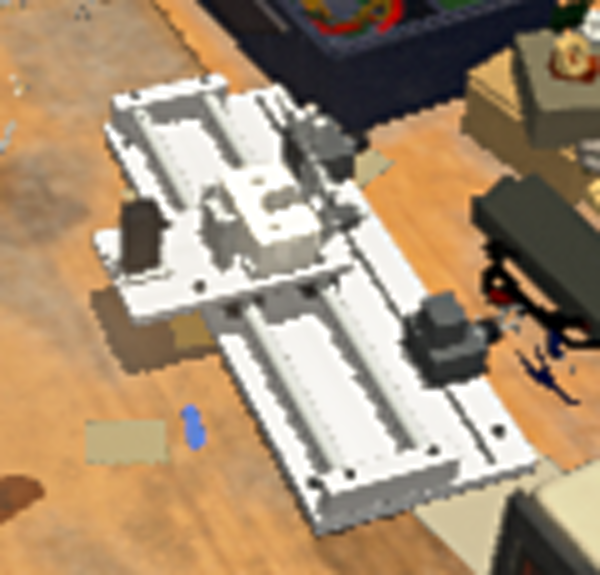

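```bash
cat > h.py <<'E'
import numpy as np, cv2
from plant import bot
def ray_fixed(n,uv):
    p=bot.camera_params(n);K=p["intrinsics"];R=p["R"];t=p["t"]
    d=R.T@np.linalg.inv(K)@np.array([uv[0],uv[1],1.]);o=-R.T@t
    return o,d/np.linalg.norm(d)
def onz(n,uv,z):
    o,d=ray_fixed(n,uv); return o+d*(z-o[2])/d[2]
def proj(n,X):
    p=bot.camera_params(n);c=p["R"]@np.array(X)+p["t"];u=p["intrinsics"]@c;return u[:2]/u[2]
def wray(uv,s):
    p=bot.camera_params("wrist");K=p["intrinsics"];H=p["hand_eye"]
    a=(uv[0]-K[0,2])/K[0,0];b=(uv[1]-K[1,2])/K[1,1];r=np.hypot(a,b)
    d=np.array([np.sin(r)*a/r,np.sin(r)*b/r,np.cos(r)]) if r>0 else np.array([0,0,1.])
    R=np.array(s["orientation"]);T=np.array(s["tcp_pos"])
    return T+R@H[:3,3], R@H[:3,:3]@d
def wonz(uv,z,s):
    o,d=wray(uv,s); return o+d*(z-o[2])/d[2]
def wproj(X,s):
    p=bot.camera_params("wrist");K=p["intrinsics"];H=p["hand_eye"]
    c=np.linalg.inv(H)@np.r_[np.array(s["orientation"]).T@(np.array(X)-s["tcp_pos"]),1]
    th=np.arctan2(np.hypot(c[0],c[1]),c[2]);ph=np.arctan2(c[1],c[0])
    return np.array([K[0,2]+K[0,0]*th*np.cos(ph),K[1,2]+K[1,1]*th*np.sin(ph)])
E
python3 - <<'E'
from h import *
np.set_printoptions(precision=4,suppress=True)
z=lambda u,v:(200+(u+.5)/4.6-.5,130+(v+.5)/4.6-.5)
for n,uv,h in [("RL",(122,101),.012),("RR",(661,128),.012),("FL",(97,308),.012),("FR",(650,335),.0),
 ("ebL_rear",(110,142),.034),("ebL_front",(97,292),.034),("ebR rear",(655,200),.034),("ebR front",(655,322),.034),
 ("handletop",(374,353),.092),("pin1",(231,117),.05),("pin2",(254,119),.05),("carrFL",(306,397),.046),("carrFR",(424,402),.046)]:
    print(n,onz("top",z(*uv),h))
s=lambda u,v:(230+(u+.5)/5-.5,165+(v+.5)/5-.5)
print("handletop sc",onz("scene",s(140,205),.092))
E
```

```text
RL [0.6792 0.0934 0.012 ]
RR [ 0.6571 -0.2383  0.012 ]
FL [0.5502 0.109  0.012 ]
FR [ 0.53  -0.227  0.   ]
ebL_rear [0.6473 0.0992 0.034 ]
ebL_front [0.556  0.1072 0.034 ]
ebR rear [ 0.6066 -0.2267  0.034 ]
ebR front [ 0.5326 -0.2224  0.034 ]
handletop [ 0.5085 -0.0511  0.092 ]
pin1 [0.6572 0.0264 0.05  ]
pin2 [0.6558 0.0128 0.05  ]
carrFL [ 0.4901 -0.0144  0.046 ]
carrFR [ 0.486  -0.0827  0.046 ]
handletop sc [ 0.5018 -0.0483  0.092 ]
```

```bash
python3 - <<'E'
from h import *
np.set_printoptions(precision=4,suppress=True)
for n in("top","scene"):
    p=bot.camera_params(n);print(n,-p["R"].T@p["t"])
for h in(.3,.4,.5,.6): print("shelf edge",h,onz("top",(230,78),h), onz("scene",(330,95),h))
def tri(a,b):
    o1,d1=ray_fixed("top",a);o2,d2=ray_fixed("scene",b)
    k=np.linalg.lstsq(np.c_[d1,-d2],o2-o1,rcond=None)[0]
    x,y=o1+d1*k[0],o2+d2*k[1];return (x+y)/2,np.linalg.norm(x-y)
print("vise top",tri((150,247),(178,150)))
print("shelf post corner",tri((360,75),(462,165)))
print("can",tri((100,168),(232,115)))
print("head",tri((65,135),(232,78)))
E
python3 - <<'E'
import cv2
a=cv2.imread("pics/scene0.png")
cv2.imwrite("pics/s1.png",cv2.resize(a[60:240,130:330],None,fx=3.3,fy=3.3,interpolation=cv2.INTER_CUBIC))
E
```

```text
top [0.3681 0.0227 1.0659]
scene [ 0.1758 -0.748   0.8021]
shelf edge 0.3 [0.7566 0.0652 0.3   ] [0.795  0.0987 0.3   ]
shelf edge 0.4 [0.7059 0.0597 0.4   ] [ 0.6717 -0.0699  0.4   ]
shelf edge 0.5 [0.6552 0.0541 0.5   ] [ 0.5483 -0.2385  0.5   ]
shelf edge 0.6 [0.6044 0.0486 0.6   ] [ 0.425  -0.4072  0.6   ]
vise top (array([0.3892, 0.2796, 0.1039]), np.float64(0.044708840758754545))
shelf post corner (array([ 0.8436, -0.2708,  0.2611]), np.float64(0.1335014164430241))
can (array([0.6055, 0.403 , 0.1198]), np.float64(0.00759932418764999))
head (array([0.6356, 0.4351, 0.2458]), np.float64(0.0346790938667954))
```

View pics/s1.png

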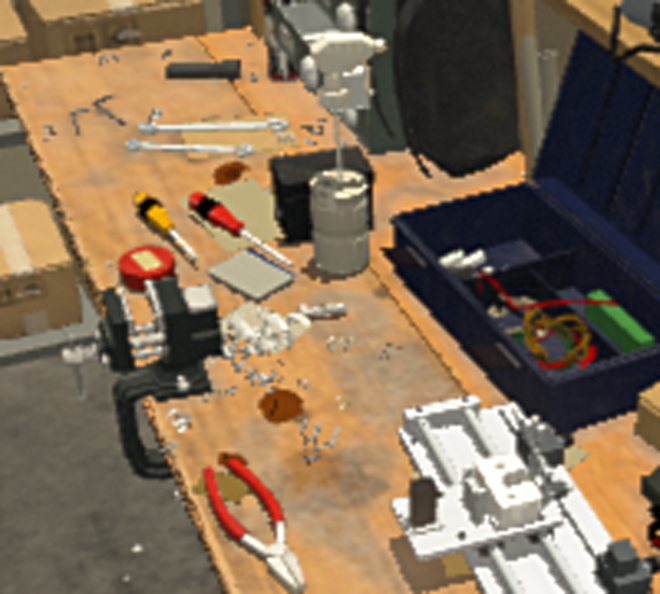

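>>> servo_tool:
  motion:
    - [[0,0,-3],-0.1]
    - [[0,0,-3],-0.1]
    - [[-1.5,-2.5,0],0]
    - [[-2,-3.2,0],0]
    - [[-2,-3.2,0],0]
    - [[-2,-3.2,0],0]
    - [[-2,-3.2,0],0]
    - [[-2,-3.2,0],0]
    - [[-2,-3.2,0],0]
    - [[-2,-3.2,0],0]

```text
t: 0.98
tcp_pos: [0.3164, 0.3904, 0.2824]
orientation: [[-0.998, 0.067, -0.0], [0.067, 0.998, -0.0], [0.0, -0.0, -1.0]]
ft_force: [0.2, -0.1, 0.4]
gripper_width: 1.002
```

>>> servo_tool:
  motion:
    - [[-2,-3.2,0],0]
    - [[-2,-3.2,0],0]
    - [[-2,-3.2,0],0]
    - [[-2,-3.2,0],0]
    - [[-2,-3.2,0],0]
    - [[-2,-3.2,0],0]
    - [[-2,-3.2,0],0]
    - [[-2,-3.2,0],0]
    - [[-2,-3.2,0],0]
    - [[-2,-3.2,0],0]

```text
t: 1.82
tcp_pos: [0.4945, 0.0579, 0.2826]
orientation: [[-0.998, 0.067, 0.0], [0.067, 0.998, 0.0], [-0.0, 0.0, -1.0]]
ft_force: [1.7, 1.2, -0.3]
gripper_width: 1.0
```

>>> servo_tool:
  motion:
    - [[-2.5,-3,0],0]
    - [[-2,-2.5,0],0]
    - [[-1,-1.5,0],0]
    - [[0,0,0],0]
    - [[0,0,0],0]
  claw: 1
  squeeze: 15

```text
t: 2.23
tcp_pos: [0.5442, -0.0146, 0.2821]
orientation: [[-0.998, 0.069, -0.001], [0.069, 0.998, -0.0], [0.001, -0.0, -1.0]]
ft_force: [0.4, 0.3, 0.5]
gripper_width: 0.712
```

```bash
python3 - <<'E'
from h import *
s=bot.sense(); print(s["t"],s["tcp_pos"],s["orientation"],s["q"],s["gripper_width"])
im=bot.read_camera("wrist"); cv2.imwrite("pics/w1.png",cv2.resize(im[:,:,::-1],(800,600),interpolation=cv2.INTER_CUBIC))
E
```

```text
2.2333 [ 0.54421615 -0.01459295  0.28205865] [[-9.97614133e-01  6.90269125e-02 -1.15230137e-03]
 [ 6.90269909e-02  9.97614792e-01 -2.83526316e-05]
 [ 1.14759580e-03 -1.07824882e-04 -9.99999336e-01]] [-22.65979795  11.9732006   23.58230253 102.3394592   -5.17784764
  66.81296538  88.55467734] 0.7117039066330358
```

View pics/w1.png

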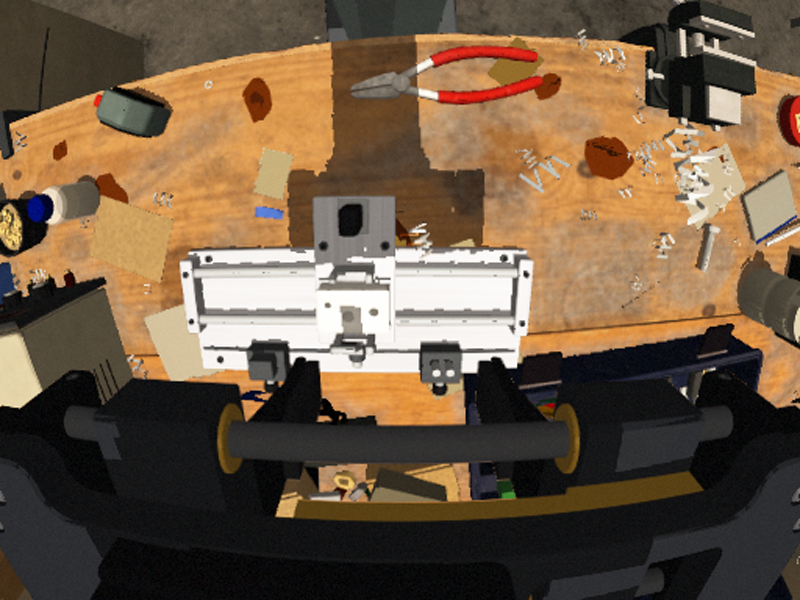

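```bash
python3 - <<'E'
from h import *
im=bot.read_camera("wrist")[:,:,::-1]; s=bot.sense(); print(s["t"],s["tcp_pos"],s["gripper_width"]); np.savez("s2.npz",**{k:s[k] for k in("tcp_pos","orientation")})
cv2.imwrite("pics/w2raw.png",im)
cv2.imwrite("pics/w2.png",cv2.resize(im[120:250,110:350],None,fx=3.3,fy=3.3,interpolation=cv2.INTER_CUBIC))
cv2.imwrite("pics/w2b.png",cv2.resize(im[170:250,180:280],None,fx=7,fy=7,interpolation=cv2.INTER_CUBIC))
E
```

```text
2.3333 [ 0.54377292 -0.01245751  0.28215852] 0.6161376604749007
```

View pics/w2.png

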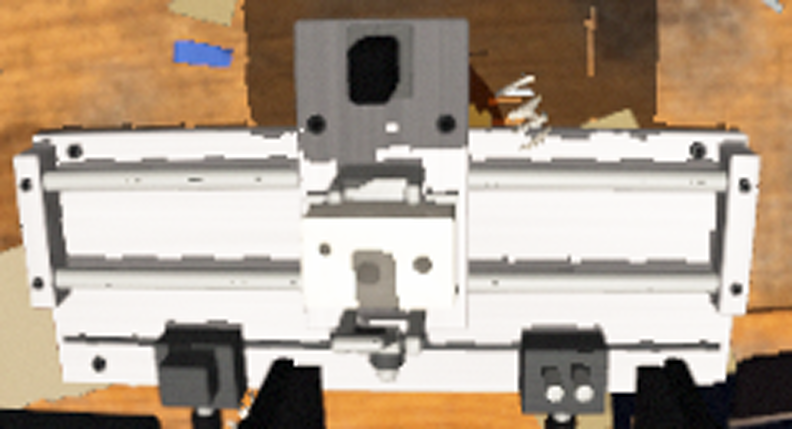

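View pics/w2b.png

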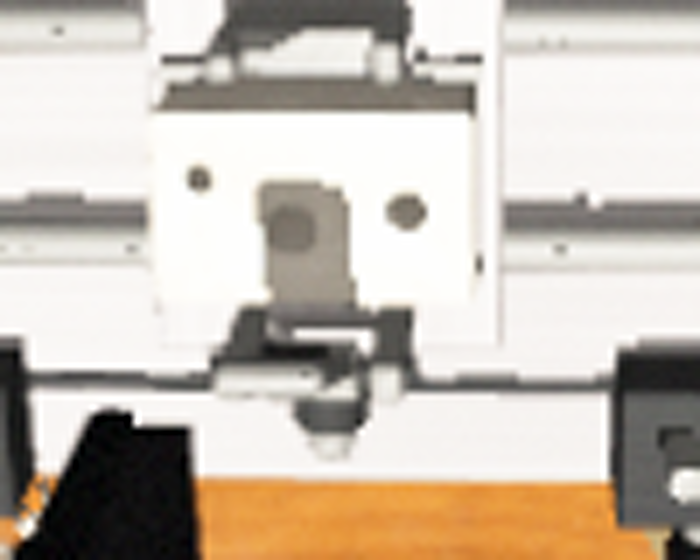

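```bash
python3 - <<'E'
from h import *
np.set_printoptions(precision=4,suppress=True)
s=dict(np.load("s2.npz"))
a=lambda u,v:(110+(u+.5)/3.3-.5,120+(v+.5)/3.3-.5)
b=lambda u,v:(180+(u+.5)/7-.5,170+(v+.5)/7-.5)
P={}
for n,uv,h in [("RR",(64,378),.012),("RL",(728,386),.012),("FR",(35,135),.012),("FL",(747,133),.012),
 ("ebR f",(14,156),.034),("ebR fi",(52,141),.034),("ebL f",(757,154),.034),("ebL r",(757,312),.034),("ebR r",(32,305),.034),
 ("handletop",(373,70),.092),("pinA",(553,394),.05),("pinB",(583,394),.05),("carrFR",(296,20),.046),("carrFL",(468,20),.046),("ball",(388,376),.046)]:
    P[n]=wonz(a(*uv),h,s);print(n,P[n])
yx=P["RL"]-P["RR"];yx[2]=0;print("L",np.linalg.norm(yx));yx/=np.linalg.norm(yx);xx=np.array([yx[1],-yx[0],0]);print(yx)
print("front len",P["FL"]-P["FR"])
for k,v in P.items(): print(k,"x%.4f y%.4f"%(v@xx,v@yx))
v=P["carrFL"]-P["carrFR"];print("carr ax",v/np.linalg.norm(v),np.linalg.norm(v))
o,d=wray(b(278,380),s)
for z in (.12,.13,.14,.145,.15,.155): q=o+d*(z-o[2])/d[2];print(z,"x%.4f y%.4f"%(q@xx,q@yx))
E
```

```text
RR [ 0.6545 -0.2341  0.012 ]
RL [0.678  0.1051 0.012 ]
FR [ 0.5271 -0.2241  0.012 ]
FL [0.5503 0.1121 0.012 ]
ebR f [ 0.5324 -0.2259  0.034 ]
ebR fi [ 0.5274 -0.2047  0.034 ]
ebL f [0.5554 0.1107 0.034 ]
ebL r [0.6301 0.1123 0.034 ]
ebR r [ 0.6057 -0.2314  0.034 ]
handletop [ 0.5025 -0.0471  0.092 ]
pinA [0.6564 0.0149 0.05  ]
pinB [0.6574 0.0284 0.05  ]
carrFR [ 0.4846 -0.0824  0.046 ]
carrFL [ 0.4901 -0.0122  0.046 ]
ball [ 0.6446 -0.0586  0.046 ]
L 0.34002482462874245
[0.0689 0.9976 0.    ]
front len [0.0232 0.3362 0.    ]
RR x0.6691 y-0.1885
RL x0.6691 y0.1516
FR x0.5413 y-0.1872
FL x0.5412 y0.1498
ebR f x0.5467 y-0.1886
ebR fi x0.5402 y-0.1679
ebL f x0.5464 y0.1487
ebL r x0.6208 y0.1554
ebR r x0.6202 y-0.1891
handletop x0.5045 y-0.0123
pinA x0.6538 y0.0601
pinB x0.6539 y0.0736
carrFR x0.4891 y-0.0488
carrFL x0.4898 y0.0216
ball x0.6471 y-0.0140
carr ax [0.0793 0.9968 0.    ] 0.07042723245804589
0.12 x0.5998 y-0.0159
0.13 x0.5955 y-0.0146
0.14 x0.5912 y-0.0134
0.145 x0.5891 y-0.0127
0.15 x0.5869 y-0.0121
0.155 x0.5848 y-0.0115
```

>>> servo_tool:
  motion:
    - [[-2,-0.9,0],0]
    - [[-2.2,-1,0],0]
    - [[-2.2,-1,0],0]
    - [[-2.1,-0.9,0],0]
    - [[0,0,0],0]
    - [[0,0,2],0]
    - [[0,0,2.5],0]
    - [[0,0,2],0]
    - [[0,0,0],0]
    - [[0,0,0],0]

```text
t: 3.17
tcp_pos: [0.6256, -0.0555, 0.217]
orientation: [[-0.998, 0.065, -0.002], [0.064, 0.998, 0.001], [0.002, 0.001, -1.0]]
ft_force: [0.5, 0.3, 0.9]
gripper_width: 0.005
```

```bash
python3 - <<'E'
from h import *
np.set_printoptions(precision=4,suppress=True)
im=bot.read_camera("scene")[:,:,::-1];s=bot.sense()
p=s["tcp_pos"];print(s["t"],"u%.4f v%.4f z%.4f"%(p[0]*.9976-p[1]*.0689,p[0]*.0689+p[1]*.9976,p[2]),s["gripper_width"],s["ft_force"])
cv2.imwrite("pics/s3.png",cv2.resize(im[100:280,180:360],None,fx=3.3,fy=3.3,interpolation=cv2.INTER_CUBIC))
E
```

```text
3.2167 u0.6290 v-0.0128 z0.2184 0.004318276801385845 [-0.2356 -0.6059  0.3776]
```

View pics/s3.png

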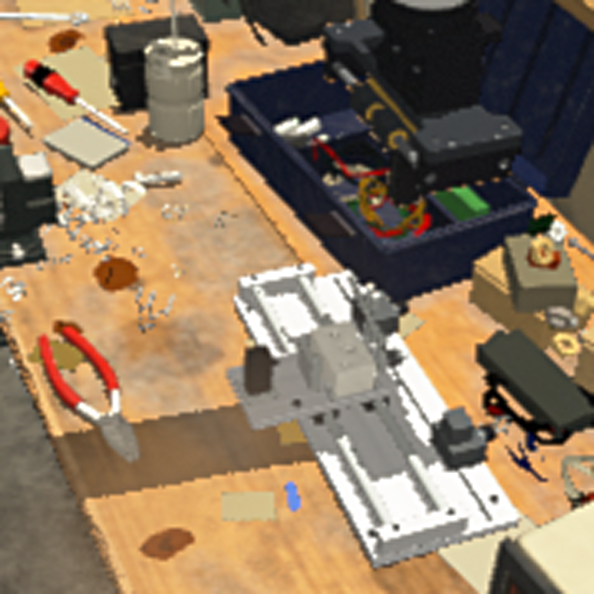

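```bash
python3 - <<'E'
from h import *
np.set_printoptions(precision=1,suppress=True)
W=lambda u,v,z:np.array([u*.9976+v*.0689,-u*.0689+v*.9976,z])
for th in(0,.6,1.2,1.5):
  for r in (0,.072):
    X=W(.6125-r*np.cos(th),-.013,.08+r*np.sin(th)); print(th,r,proj("scene",X),proj("top",X))
im=bot.read_camera("scene")[:,:,::-1]
cv2.imwrite("pics/s4.png",cv2.resize(im[190:230,260:310],None,fx=14,fy=14,interpolation=cv2.INTER_NEAREST))
im=bot.read_camera("wrist")[:,:,::-1]
cv2.imwrite("pics/w4.png",cv2.resize(im[:250],None,fx=1.56,fy=1.56,interpolation=cv2.INTER_CUBIC))
E
```

```text
0 0 [293.1 200.2] [281.  168.8]
0 0.072 [269.6 205.7] [279.9 195.7]
0.6 0 [293.1 200.2] [281.  168.8]
0.6 0.072 [274.5 193.8] [281.2 187.9]
1.2 0 [293.1 200.2] [281.  168.8]
1.2 0.072 [286.2 183.9] [282.6 172.5]
1.5 0 [293.1 200.2] [281.  168.8]
1.5 0.072 [293.4 181. ] [283.  163.7]
```

View pics/s4.png

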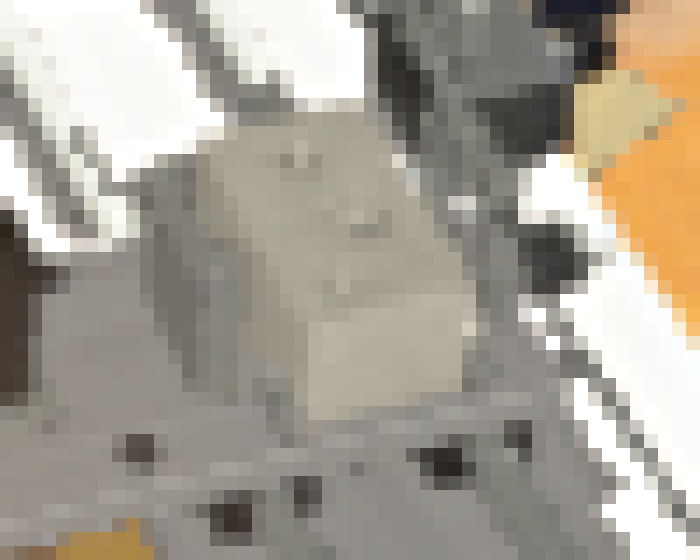

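View pics/w4.png

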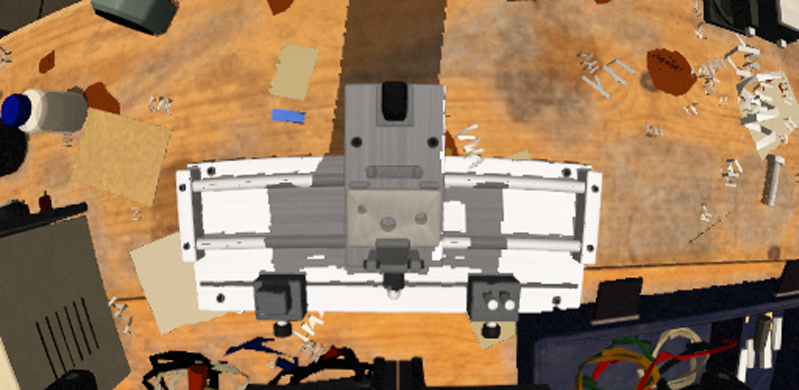

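```bash
python3 - <<'E'
from h import *
s=bot.sense()
W=lambda u,v,z:np.array([u*.9976+v*.0689,-u*.0689+v*.9976,z])
for th in(1.0,1.2,1.4,1.6):
  for r in (0,.072):
    X=W(.6125-r*np.cos(th),-.013,.08+r*np.sin(th)); print(th,r,wproj(X,s)*1.5625)
im=bot.read_camera("wrist")[:,:,::-1]
cv2.imwrite("pics/w5.png",cv2.resize(im[110:210,200:310],None,fx=6,fy=6,interpolation=cv2.INTER_CUBIC))
im=bot.read_camera("scene")[:,:,::-1]
cv2.imwrite("pics/s5.png",cv2.resize(im[150:230,240:330],None,fx=8,fy=7.4,interpolation=cv2.INTER_CUBIC))
E
```

```text
1.0 0 [397.32771943 260.47036267]
1.0 0.072 [397.58634906 212.62304133]
1.2 0 [397.32771943 260.47036267]
1.2 0.072 [397.49217136 238.82807007]
1.4 0 [397.32771943 260.47036267]
1.4 0.072 [397.38842209 266.78588554]
1.6 0 [397.32771943 260.47036267]
1.6 0.072 [397.28358184 294.22572402]
```

View pics/w5.png

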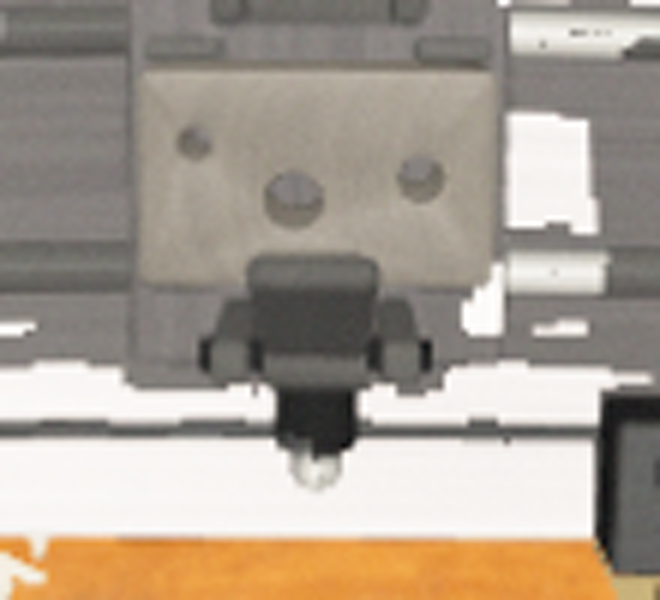

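View pics/s5.png

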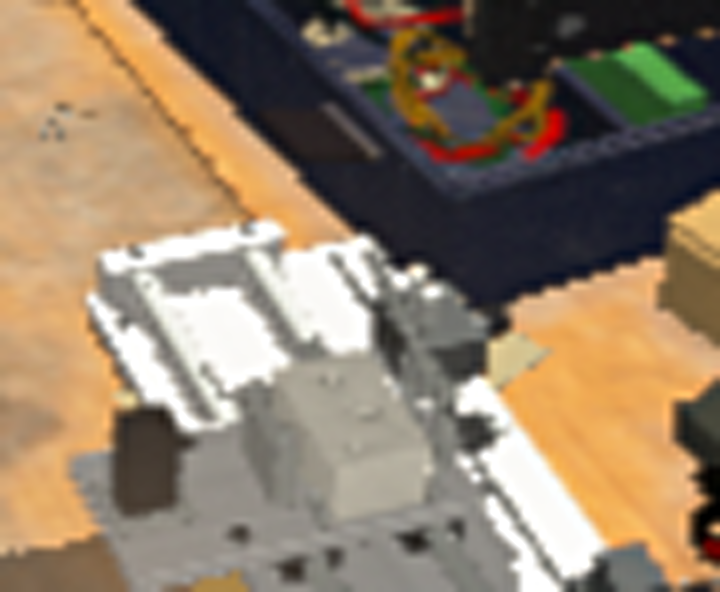

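>>> servo_tool:
  motion:
    - [[0,0,3],0]
    - [[0,0,3.2],0]
    - [[0,0,3],0]
    - [[0,0,0],0]
    - [[1.1,0,0],0]
    - [[1.1,0,0],0]
    - [[0.65,0,0.35],0]
    - [[0.65,0,0.35],0]
    - [[0,0,0],0]

```text
t: 4.17
tcp_pos: [0.5911, -0.055, 0.1192]
orientation: [[-0.998, 0.067, 0.0], [0.067, 0.998, 0.0], [-0.0, 0.0, -1.0]]
ft_force: [0.2, 0.2, 0.0]
gripper_width: 0.007
```

>>> servo_tool:
  motion:
    - [[0.5,0,0.5],0]
    - [[0.5,0,0.5],0]
    - [[0.35,0,0.6],0]
    - [[0.35,0,0.65],0]
    - [[0.2,0,0.7],0]
    - [[0.1,0,0.4],0]
    - [[0,0,0],0]
    - [[0,0,0],0]

```text
t: 4.83
tcp_pos: [0.5711, -0.0537, 0.0843]
orientation: [[-0.998, 0.067, -0.002], [0.067, 0.998, 0.0], [0.002, -0.0, -1.0]]
ft_force: [0.1, -0.2, 0.3]
gripper_width: 0.004
```

```bash
python3 - <<'E'
from h import *
np.set_printoptions(precision=4,suppress=True)
im=bot.read_camera("scene")[:,:,::-1];s=bot.sense()
p=s["tcp_pos"];print(s["t"],"u%.4f v%.4f z%.4f"%(p[0]*.9976-p[1]*.0689,p[0]*.0689+p[1]*.9976,p[2]),s["gripper_width"],s["ft_force"])
cv2.imwrite("pics/s6.png",cv2.resize(im[120:240,220:340],None,fx=5,fy=5,interpolation=cv2.INTER_CUBIC))
im=bot.read_camera("wrist")[:,:,::-1]
cv2.imwrite("pics/w6.png",cv2.resize(im,None,fx=1.5,fy=1.5,interpolation=cv2.INTER_CUBIC))
E
```

```text
4.8833 u0.5738 v-0.0143 z0.0847 0.005853449945899378 [ 0.5863  0.4679 -0.1457]
```

View pics/s6.png

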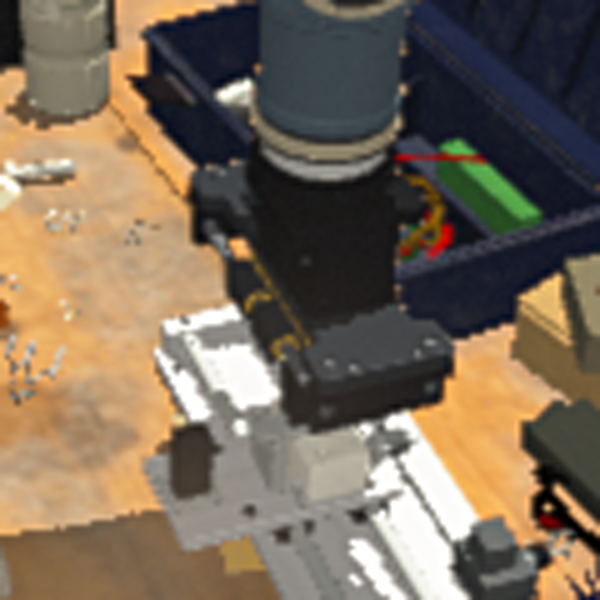

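View pics/w6.png

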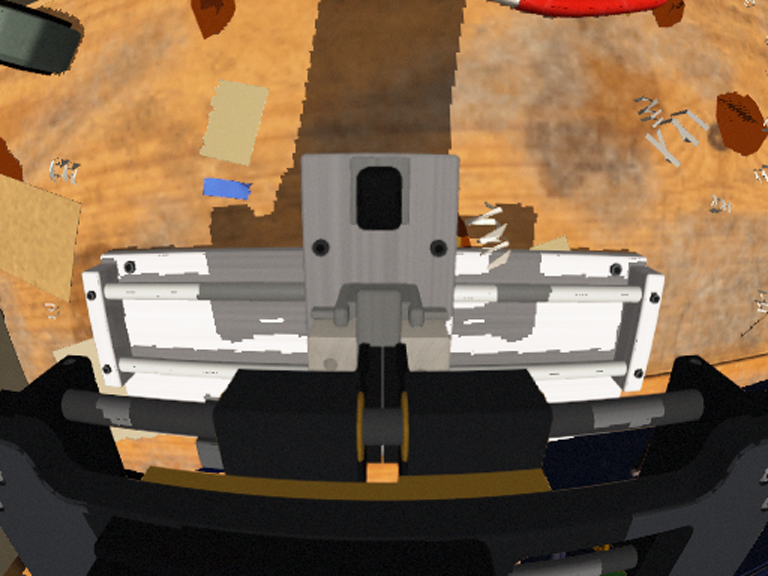

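>>> servo_tool:
  motion:
    - [[0,0,0.2],0]
    - [[0,0,0.1],0]
    - [[0,0,0],0]
    - [[0,0,0],0]

```text
t: 5.27
tcp_pos: [0.5717, -0.0537, 0.082]
orientation: [[-0.998, 0.067, -0.0], [0.067, 0.998, 0.0], [0.0, 0.0, -1.0]]
ft_force: [-0.0, 0.1, 0.5]
gripper_width: 0.007
```

>>> servo_tool:
  motion:
    - [[0,0,0.15],0]
    - [[0,0,0],0]
    - [[0,0,0],0]

```text
t: 5.52
tcp_pos: [0.5717, -0.0537, 0.0817]
orientation: [[-0.998, 0.067, -0.0], [0.067, 0.998, 0.001], [0.0, 0.001, -1.0]]
ft_force: [-2.7, 0.7, 9.8]
gripper_width: 0.002
```

>>> servo_tool:
  motion:
    - [[0,0,0.15],0]
    - [[0,0,0],0]
    - [[0,0,0],0]

```text
t: 5.77
tcp_pos: [0.5718, -0.0537, 0.0815]
orientation: [[-0.998, 0.067, 0.0], [0.067, 0.998, 0.002], [0.0, 0.002, -1.0]]
ft_force: [-6.3, 1.1, 17.5]
gripper_width: 0.006
```

>>> servo_tool:
  motion:
    - [[0,0,-2],0]
    - [[0,0,-3.5],0]
    - [[0,0,-3.5],0]
    - [[0,0,-2],0]
    - [[0,0,0],0]
  claw: -1

```text
t: 6.18
tcp_pos: [0.5748, -0.0542, 0.1941]
orientation: [[-0.998, 0.067, 0.01], [0.067, 0.998, 0.0], [-0.01, 0.001, -1.0]]
ft_force: [0.8, 0.1, 0.0]
gripper_width: 0.299
```

>>> servo_tool:
  motion:
    - [[0,0,0],0]
    - [[1.5,0,0],0]
    - [[2,0,0],0]
    - [[2,0,0],0]
    - [[1.5,0,0],0]
    - [[0,0,0],0]
    - [[0,0,0],0]
    - [[0,0,0],0]

```text
t: 6.85
tcp_pos: [0.5023, -0.0489, 0.1884]
orientation: [[-0.998, 0.066, -0.0], [0.066, 0.998, -0.0], [0.0, -0.0, -1.0]]
ft_force: [-0.3, -0.1, -0.2]
gripper_width: 0.91
```

```bash
python3 - <<'E'
from h import *
np.set_printoptions(precision=4,suppress=True)
s=bot.sense()
p=s["tcp_pos"];print(s["t"],"u%.4f v%.4f z%.4f"%(p[0]*.9976-p[1]*.0689,p[0]*.0689+p[1]*.9976,p[2]),s["gripper_width"],s["ft_force"])
im=bot.read_camera("wrist")[:,:,::-1]
cv2.imwrite("pics/w7.png",cv2.resize(im,None,fx=1.5,fy=1.5,interpolation=cv2.INTER_CUBIC))
np.savez("s7.npz",**{k:s[k] for k in("tcp_pos","orientation")})
im=bot.read_camera("top")[:,:,::-1]
cv2.imwrite("pics/t7.png",cv2.resize(im[130:230,200:370],None,fx=4.6,fy=4.6,interpolation=cv2.INTER_CUBIC))
E
```

```text
6.85 u0.5045 v-0.0142 z0.1884 0.9096694749372518 [-0.2646 -0.1441 -0.1807]
```

View pics/w7.png

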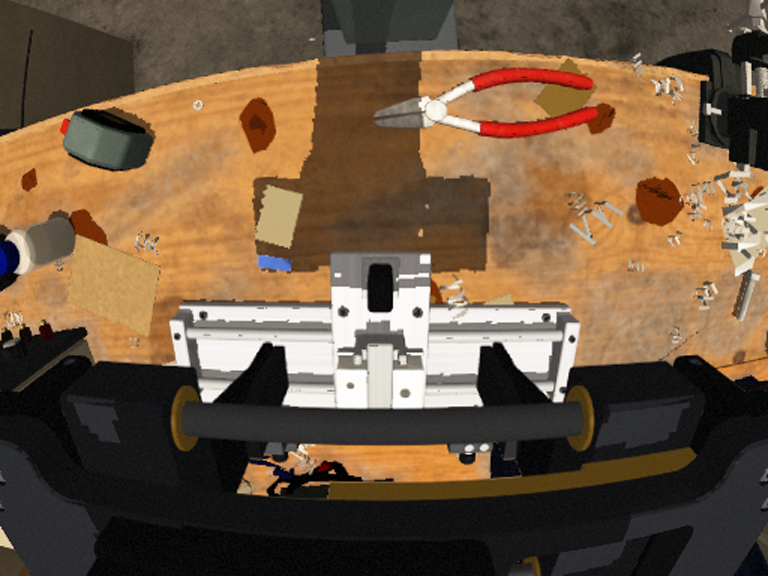

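View pics/t7.png

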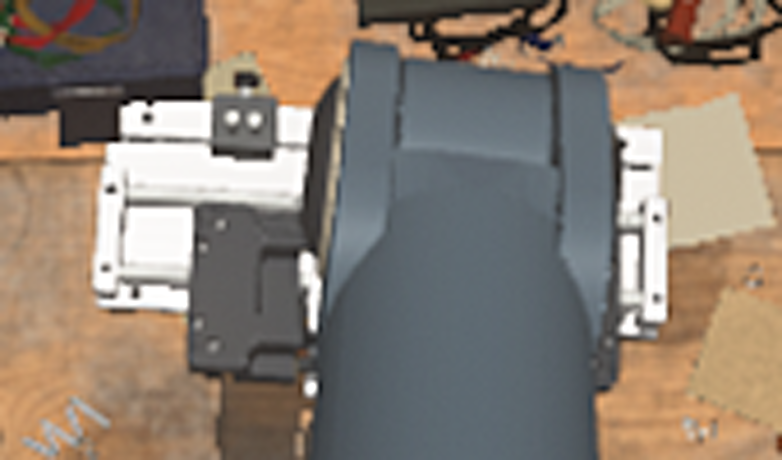

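```bash
python3 - <<'E'
from h import *
s=dict(np.load("s7.npz"))
im=cv2.imread("pics/w7.png");cv2.imwrite("pics/w7z.png",cv2.resize(im[240:420,310:450],None,fx=3.3,fy=3.3,interpolation=cv2.INTER_CUBIC))
W=lambda u,v,z:np.array([u*.9976+v*.0689,-u*.0689+v*.9976,z])
for u,v,z in [(.5045,-.013,.092),(.4935,-.021,.092),(.5155,-.005,.092),(.4935,-.013,.046)]: print((wproj(W(u,v,z),s)*1.5-[310,240])*3.3)
E
```

```text
[239.46956482 176.6268274 ]
[196.03875161 119.29953004]
[281.8420894  232.55561808]
[239.37278122  61.77059978]
```

View pics/w7z.png

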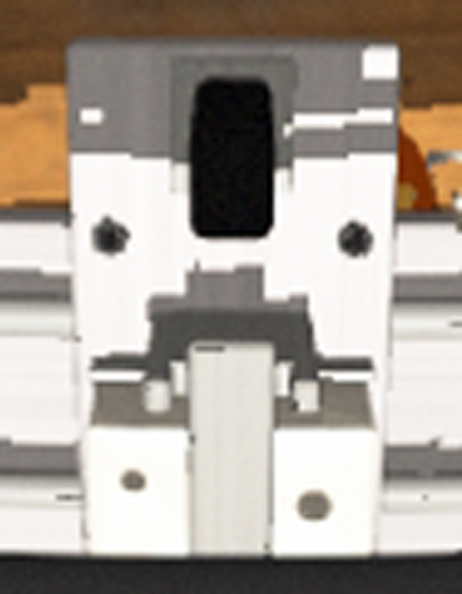

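>>> servo_tool:
  motion:
    - [[-0.1,0,2],0]
    - [[0,0,3],0]
    - [[0,0,3],0]
    - [[0,0,3],0]
    - [[0,0,2.1],0]
    - [[0,0,0],0]
    - [[0,0,0],0]

```text
t: 7.53
tcp_pos: [0.5028, -0.0493, 0.0572]
orientation: [[-0.998, 0.067, -0.002], [0.067, 0.998, -0.001], [0.002, -0.001, -1.0]]
ft_force: [-0.4, 0.5, 0.2]
gripper_width: 0.999
```

>>> servo_tool:
  motion:
    - [[0,0,0],0]
    - [[0,0,0],0]
    - [[0,0,0],0]
    - [[0,0,0],0]
    - [[0,0,0],0]
    - [[0,0,0],0]
    - [[0,0,0],0]
    - [[0,0,0],0]
    - [[0,0,0],0]
    - [[0,0,0],0]
  claw: 1
  squeeze: 30

```text
t: 8.37
tcp_pos: [0.5029, -0.0491, 0.058]
orientation: [[-0.998, 0.067, -0.0], [0.067, 0.998, 0.0], [0.0, 0.0, -1.0]]
ft_force: [0.6, 0.4, 0.0]
gripper_width: 0.324
```

```bash
python3 - <<'E'
from h import *
np.set_printoptions(precision=4,suppress=True)
s=bot.sense()
p=s["tcp_pos"];print(s["t"],"u%.4f v%.4f z%.4f"%(p[0]*.9976-p[1]*.0689,p[0]*.0689+p[1]*.9976,p[2]),s["gripper_width"],s["ft_force"],s["orientation"])
im=bot.read_camera("wrist")[:,:,::-1]
cv2.imwrite("pics/w8.png",cv2.resize(im,None,fx=1.5,fy=1.5,interpolation=cv2.INTER_CUBIC))
im=bot.read_camera("scene")[:,:,::-1]
cv2.imwrite("pics/s8.png",cv2.resize(im[120:240,220:340],None,fx=5,fy=5,interpolation=cv2.INTER_CUBIC))
E
```

```text
8.3667 u0.5051 v-0.0143 z0.0580 0.3242849314451759 [0.5795 0.3558 0.0029] [[-0.9978  0.0667 -0.0001]
 [ 0.0667  0.9978  0.0001]
 [ 0.0001  0.0001 -1.    ]]
```

View pics/w8.png

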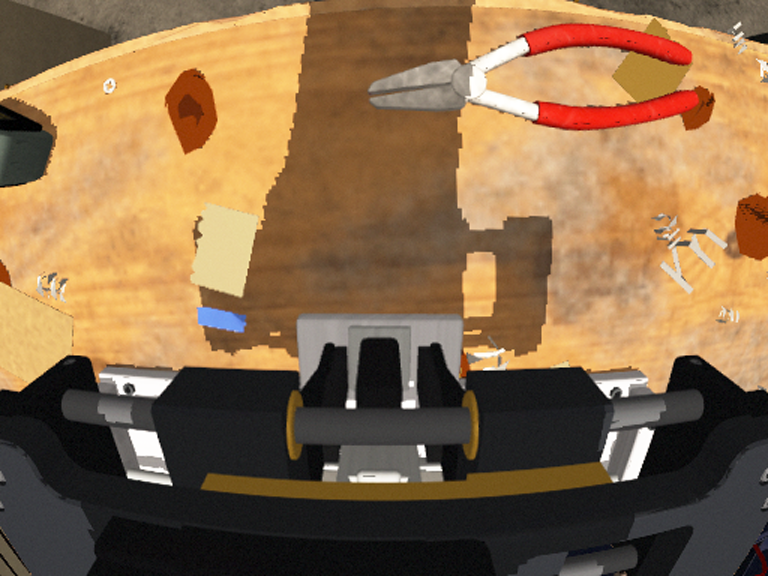

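View pics/s8.png

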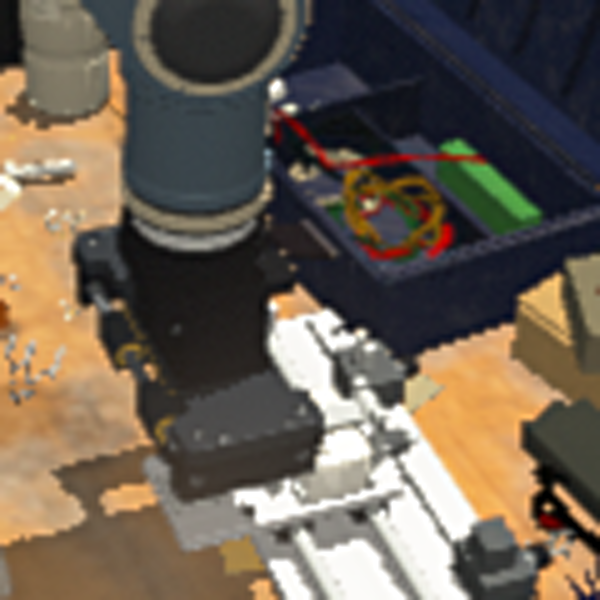

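>>> servo_tool:
  motion:
    - [[0,0,0],0]
    - [[0,0,0],0]
    - [[0,0,0],0]
    - [[0,0,0],0]
    - [[0,0,0],0]

```text
t: 8.88
tcp_pos: [0.5029, -0.0493, 0.058]
orientation: [[-0.998, 0.067, -0.0], [0.067, 0.998, -0.0], [0.0, -0.0, -1.0]]
ft_force: [0.1, -1.3, -0.4]
gripper_width: 0.18
```

>>> servo_tool:
  motion:
    - [[0,0.5,0],0]
    - [[0,1,0],0]
    - [[0,1,0],0]
    - [[0,1,0],0]
    - [[0,1,0],0]
    - [[0,0.5,0],0]
    - [[0,0,0],0]
    - [[0,0,0],0]

```text
t: 9.55
tcp_pos: [0.5066, 0.0023, 0.058]
orientation: [[-0.998, 0.065, 0.001], [0.065, 0.998, 0.001], [-0.001, 0.001, -1.0]]
ft_force: [2.3, 1.1, -4.5]
gripper_width: 0.184
```

```bash
python3 - <<'E'
from h import *
np.set_printoptions(precision=4,suppress=True)
s=bot.sense()
p=s["tcp_pos"];print(s["t"],"u%.4f v%.4f z%.4f"%(p[0]*.9976-p[1]*.0689,p[0]*.0689+p[1]*.9976,p[2]),s["gripper_width"],s["ft_force"])
im=bot.read_camera("top")[:,:,::-1]
cv2.imwrite("pics/t9.png",cv2.resize(im[130:230,200:370],None,fx=4.6,fy=4.6,interpolation=cv2.INTER_CUBIC))
im=bot.read_camera("scene")[:,:,::-1]
cv2.imwrite("pics/s9.png",cv2.resize(im[160:260,240:340],None,fx=6,fy=6,interpolation=cv2.INTER_CUBIC))
E
```

```text
9.55 u0.5052 v0.0372 z0.0580 0.1844520788372892 [ 2.3361  1.1249 -4.5214]
```

View pics/t9.png

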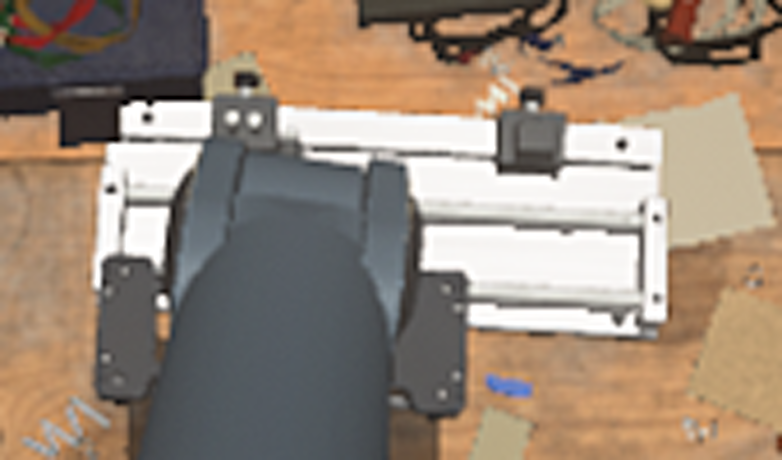

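View pics/s9.png

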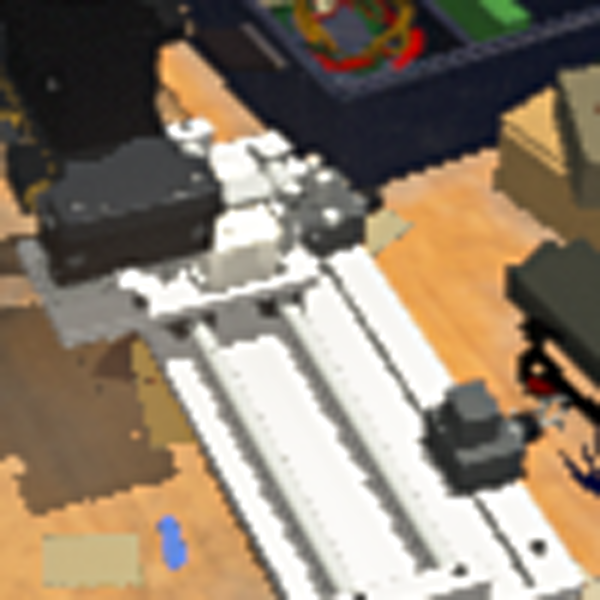

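>>> servo_tool:
  motion:
    - [[0,0.4,0],0]
    - [[0,0.4,0],0]
    - [[0,0.3,0],0]
    - [[0,0,0],0]

```text
t: 9.98
tcp_pos: [0.5074, 0.0124, 0.058]
orientation: [[-0.998, 0.066, 0.001], [0.066, 0.998, 0.0], [-0.001, 0.0, -1.0]]
ft_force: [2.9, -0.1, -6.5]
gripper_width: 0.179
```

>>> servo_tool:
  motion:
    - [[0,0.2,0],0]
    - [[0,0.2,0],0]
    - [[0,0,0],0]

```text
t: 10.23
tcp_pos: [0.5076, 0.0162, 0.058]
orientation: [[-0.998, 0.066, 0.001], [0.066, 0.998, 0.0], [-0.001, 0.0, -1.0]]
ft_force: [4.5, -0.5, -7.0]
gripper_width: 0.182
```

>>> servo_tool:
  motion:
    - [[0,0.2,0],0]
    - [[0,0,0],0]

```text
t: 10.4
tcp_pos: [0.5077, 0.0177, 0.058]
orientation: [[-0.998, 0.067, 0.001], [0.067, 0.998, -0.0], [-0.001, -0.0, -1.0]]
ft_force: [4.7, -2.0, -7.0]
gripper_width: 0.179
```

>>> servo_tool:
  motion:
    - [[0,0.2,0],0]
    - [[0,0,0],0]

```text
t: 10.57
tcp_pos: [0.5078, 0.0182, 0.058]
orientation: [[-0.998, 0.068, 0.001], [0.068, 0.998, -0.002], [-0.001, -0.002, -1.0]]
ft_force: [4.3, -3.8, -7.5]
gripper_width: 0.184
```

>>> servo_tool:
  motion:
    - [[0,0.2,0],0]
    - [[0,0,0],0]

```text
t: 10.73
tcp_pos: [0.5079, 0.0198, 0.058]
orientation: [[-0.998, 0.068, 0.001], [0.068, 0.998, -0.002], [-0.001, -0.002, -1.0]]
ft_force: [4.3, -4.3, -6.9]
gripper_width: 0.179
```

>>> servo_tool:
  motion:
    - [[0,0.2,0],0]
    - [[0,0,0],0]

```text
t: 10.9
tcp_pos: [0.5081, 0.0227, 0.058]
orientation: [[-0.998, 0.068, 0.001], [0.068, 0.998, -0.001], [-0.001, -0.001, -1.0]]
ft_force: [4.8, -1.4, -6.9]
gripper_width: 0.182
```

>>> servo_tool:
  motion:
    - [[0,0.2,0],0]
    - [[0,0,0],0]

```text
t: 11.07
tcp_pos: [0.5083, 0.0262, 0.058]
orientation: [[-0.998, 0.067, 0.001], [0.067, 0.998, 0.001], [-0.001, 0.001, -1.0]]
ft_force: [4.8, 0.6, -8.7]
gripper_width: 0.185
```

>>> servo_tool:
  motion:
    - [[0,0.2,0],0]
    - [[0,0,0],0]
    - [[0,0,0],0]

```text
t: 11.32
tcp_pos: [0.5086, 0.0296, 0.058]
orientation: [[-0.998, 0.066, 0.001], [0.066, 0.998, 0.002], [-0.001, 0.002, -1.0]]
ft_force: [4.9, 2.8, -7.7]
gripper_width: 0.18
```

>>> servo_tool:
  motion:
    - [[0,0.15,0],0]
    - [[0,0,0],0]
    - [[0,0,0],0]

```text
t: 11.57
tcp_pos: [0.5086, 0.0302, 0.058]
orientation: [[-0.998, 0.066, 0.001], [0.066, 0.998, 0.001], [-0.001, 0.001, -1.0]]
ft_force: [5.1, 0.7, -8.4]
gripper_width: 0.18
```

>>> servo_tool:
  motion:
    - [[0,0.1,0],0]
    - [[0,0,0],0]
    - [[0,0,0],0]

```text
t: 11.82
tcp_pos: [0.5086, 0.0304, 0.058]
orientation: [[-0.998, 0.067, 0.001], [0.067, 0.998, 0.0], [-0.001, 0.0, -1.0]]
ft_force: [4.9, -1.2, -7.8]
gripper_width: 0.18
```

>>> servo_tool:
  motion:
    - [[0,-0.03,0],0]
    - [[0,0,0],0]
    - [[0,0,0],0]
    - [[0,0,0],0]

```text
t: 12.15
tcp_pos: [0.5086, 0.0304, 0.058]
orientation: [[-0.998, 0.067, 0.001], [0.067, 0.998, 0.0], [-0.001, 0.001, -1.0]]
ft_force: [5.5, 0.3, -6.7]
gripper_width: 0.182
```

```bash
python3 - <<'E'
from h import *
np.set_printoptions(precision=4,suppress=True)
s=bot.sense()
p=s["tcp_pos"];print(s["t"],"u%.4f v%.4f z%.4f"%(p[0]*.9976-p[1]*.0689,p[0]*.0689+p[1]*.9976,p[2]),s["gripper_width"],s["ft_force"],s["joint_vel"])
im=bot.read_camera("top")[:,:,::-1]
cv2.imwrite("pics/t10.png",cv2.resize(im[130:230,200:300],None,fx=6,fy=6,interpolation=cv2.INTER_CUBIC))
im=bot.read_camera("scene")[:,:,::-1]
cv2.imwrite("pics/s10.png",cv2.resize(im[160:260,220:320],None,fx=6,fy=6,interpolation=cv2.INTER_CUBIC))
im=bot.read_camera("wrist")[:,:,::-1]
cv2.imwrite("pics/w10.png",cv2.resize(im,None,fx=1.5,fy=1.5,interpolation=cv2.INTER_CUBIC))
E
```

```text
12.15 u0.5053 v0.0654 z0.0580 0.1816397738992073 [ 5.5209  0.2946 -6.7494] [ 0.0426 -0.033  -0.0196  0.0324 -0.1112  0.0187 -0.1329]
```

View pics/t10.png

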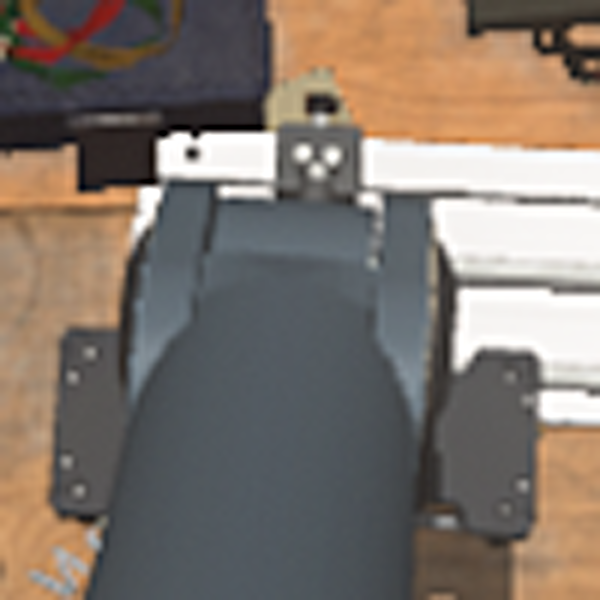

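View pics/s10.png

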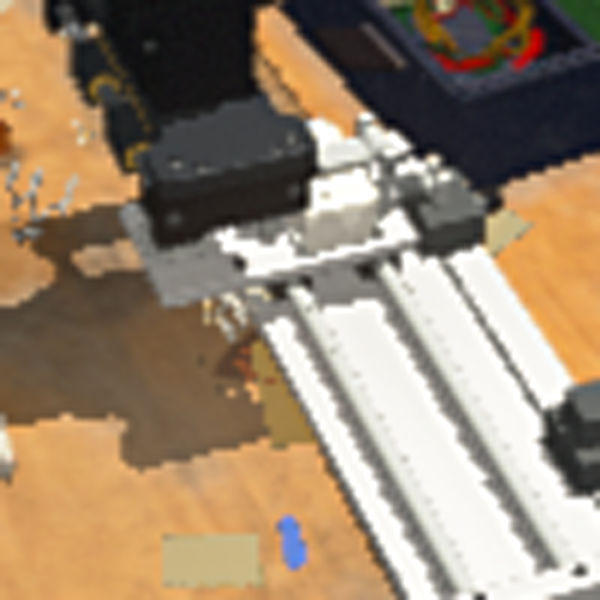

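View pics/w10.png

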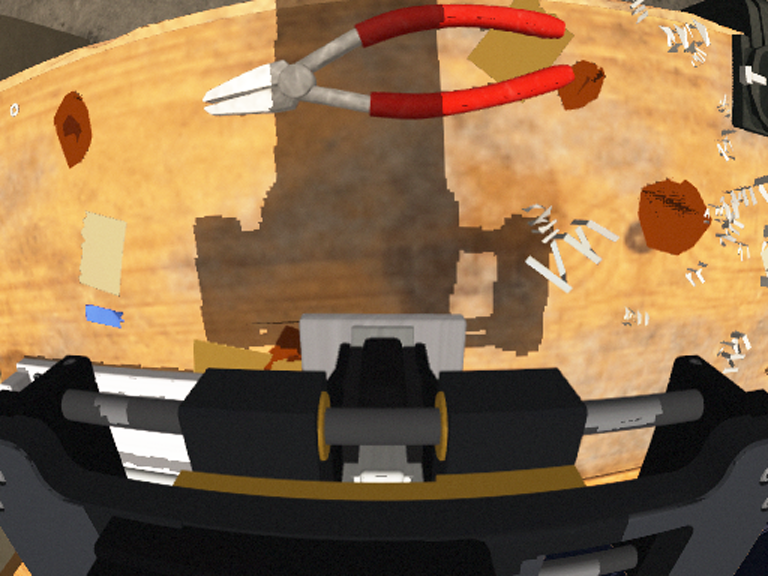

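```bash
python3 -c "
from plant import bot
print(bot.close_job())"
```

```text
the job is handed in; nothing more can be done
None
```

The job is handed in at about 12 s of the 72 s: the strap is down in its catch and the carriage is seated in the notch between the two pins. The fingers are still holding the handle.

- **Strap:** I swung it down from about 1.2 rad. It bottomed with the fingertips at 81.7 mm and 10 to 17 N of push. A wrist picture taken afterwards, before I gripped the handle, showed it in the fork. The gripper hides most of it in the last picture, so I did not see it closed after the slide.
- **Carriage:** I gripped the handle with 30 N and slid it about 80 mm towards the pins in small steps. The force on the tool rose to about 4 N at the first pin, then turned to a pull of nearly 3 N past the crest, where I had worked it out to be. It then settled near zero along the slide.
- **Last checks:**
  - The top picture shows the ball midway between the two pins.
  - The opening is 16 mm, the width of the handle, so it is held.
  - The grasp point is about 5 mm above the grip point.
  - The arm is at rest.
- **Other things on the bench:** I never went near the pliers, tape or bolt. The pliers are visible in the last pictures and look undisturbed. I did not find the bolt in the pictures, and I measured none of the three.
- **Disagreements:** The top and wrist cameras differed by about 3 mm on absolute position, so I used relative distances and contact force for the final approach. A side force of about 5 N and a downward force of about 7 N remained on the handle.

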